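Lay the display bracket on its rest

TASK

Tip the tall oak display bracket over towards the blue felt-topped rest, so that it ends lying with its upright on the felt and its foot edge still on the board against the aluminium stop strip, ready for pads to be stuck under its foot. Push it over and let it down gently with the fingertips, keeping it from falling all the way to the felt; do not grip it, press hard on it or lift it, and leave everything else where it stands.

Things in the scene. Friction and masses are not known exactly. Their poses are not given: they have to be found in the camera images.
- bracket: Tall loose display bracket, 0.35 to 0.65 kg: pale oak upright (20 mm along its x, 80 mm along y, 5 to 220 mm high) on the middle of a dark steel foot plate (60 mm along x, 100 mm along y, 5 mm thick). Origin: centre of the foot's underside; z up the upright; its -x side (brass label plate) faces the rest. Stands at first 1 to 8 mm from the stop strip, nearly square to it.
- toe (a point): Middle of the lower front (-x) edge of the bracket's foot plate, 30 mm from the bracket's origin along its -x; axes as the bracket. The bracket pivots on this edge; it balances at about 25 to 35 degrees of tilt, and beyond that falls by itself unless held back.
- top_edge (a point): Middle of the top end face of the bracket's upright, 220 mm from its origin along its z; axes as the bracket.
- board: Fixed wooden fitting board, 8 mm thick, on the work surface, 130 mm wide (its y), reaching 210 mm to its -x side and 90 mm to its +x side of its origin. Origin on the work surface under the stop line; its -x is the direction to tip in and points roughly to the robot's right (within about 30 degrees of world -y). The bracket stands on its +x half.
- stop_line (a point): Middle of the foot-side face of the aluminium stop strip, at the board's top surface (8 mm over the work surface). The strip is 8 mm high, 10 mm deep (towards -x) and 110 mm long (along y). Same axes as the board.
- rest: Fixed bar with blue felt top, 30 mm along x, 110 mm along y, top 62 mm over the work surface. Origin: centre of its underside, 135 mm along -x from the board's origin, 8 mm over the work surface; axes as the board. The bracket on it is tilted about 75 degrees from standing; its top end then sticks out about 65 mm past the bar, its underside 80 mm over the work surface, free below.
- jar: Bystander, loose, to be left alone: amber screw-top jar, 64 mm across, 100 mm high. Origin at the centre of its underside.
- tape: Bystander, loose, to be left alone: yellow tape roll lying flat, 90 mm across, 25 mm high. Origin at the centre of its underside.
- mortar: Bystander, loose, to be left alone: white marble bowl, 140 mm across the rim, 80 mm high. Origin at the centre of its underside.
- offcut: Bystander, loose, to be left alone: pale wood offcut, 140 x 50 x 30 mm. Origin at the centre of its underside.
- glue: Bystander, loose, to be left alone: white bottle with red cap, 56 mm across, 170 mm high. Origin at the centre of its underside.
- tin: Bystander, loose, to be left alone: green tin, 74 mm across, 110 mm high. Origin at the centre of its underside.
- book: Bystander, loose, to be left alone: closed yellow hardback book, 150 x 210 x 28 mm. Origin at the centre of its underside.
Not all that is in view belongs to the job. Leave any green or purple look-alike of the bracket alone.

How it is judged:
By the outcome, as a careful person would: the job done as asked, in the order asked, and still so for the second after the job is handed in, with the robot touching nothing.
It also fails if it takes over 58 s, if anything falls off the work surface, if the arm or the gripper's body presses on something with over 40 N, if the wrist force passes 120 N, or if a joint passes its speed limit or range.

ROBOT

A 6-joint arm with a two-finger parallel gripper is mounted at the origin on the work surface. World frame = base frame: x ahead of the robot, y to its left, z up, the work surface at z = 0. Lengths are in m, angles in degrees, forces in N, time in s.
With the tool pointing down it reaches from about 0.25 to 0.725 m from the base axis. Payload 9.7 kg.
Tool frame: the origin (TCP) lies at the very end of the fingers, on their centre line; the grasp point (between the pads) lies 19 mm behind it; y points along the fingers, x is the direction in which the jaws open and shut, and the axes are right-handed (so a half turn about y gives the same grasp; the last joint's range is limited). The gripper opens to 85 mm and grips with 20 to 120 N. Pads are 22 mm wide; open, the fingers measure 114 mm over their backs; the gripper's body (76 mm by 85 mm) begins 54 mm behind the grasp point. The pads swing forward as they close: fully open they stand 13 mm farther back than shut.
Start: joints at [-69.844, 4.979, 10.078, 95.1, 0, 90], TCP at [0.19, -0.516, 0.231] pointing down, gripper open.
Joint ranges: [-179.16, 179.16], [-48.56, 103.87], [-65.8, 70.77], [-126.05, 130.52], [-82.76, 87.17], [-180, 180]. Speed limits (degrees/s): [127.2, 127.2, 147.25, 180, 180, 180].

INTERFACE

Orientations are given as [roll, pitch, yaw] about the fixed x, y, z axes, in that order (R = Rz(yaw) Ry(pitch) Rx(roll)).
In Python, from workcell import bot gives the robot as it stands.
- The arm moves only by the shell command python3 -m jog 'ROWS' [FORCE]. ROWS is JSON, a list of rows, each a list of 7 numbers: the closure, from 0 (fully open) to 1 (shut), then the shift along the world's x, y, z in units of 25 mm (1.0 is 25 mm), then the turn, a rotation vector about the world's x, y, z in units of 5 degrees (1.0 is 5 degrees). A call has 1 to 5 rows; each row is the pose to reach, as a shift and turn from the pose commanded when the call began; what a row does not reach only later rows make up. A row lasts 1/10 s, in which the tool goes at most 50 mm and 8.59 degrees, less where a joint would pass 70% of its speed; a pose out of reach is approached as far as the arm can. A call with a gripper value outside its range is refused whole. The fingers move at their own pace and stop on an object; FORCE is the grip in N (left out, the last holds). Time passes only in rows, so rows that repeat a pose let the fingers close. It gives the time, the measured TCP pose, the force and the opening at its end, in the units of the state.
- bot.get_obs(): the state, without advancing time (a new reading comes with each control period).
- bot.camera(name): name is "side" or "top"; returns (picture, depth): 420x560x3 uint8, red, green, blue; 420x560 float32, m along the optical axis (not along the pixel's ray), 0 where there is no reading.
- bot.camera_model(name): a dict with "fx", "fy", "cx", "cy" (pixels), "rvec" (rotation vector, rad) and "tvec" (3), from world to camera coordinates, as OpenCV has them. Camera axes: x right, y down, z forward; pixel columns grow to the right and rows downward; lengths in m; the calibration is good to about 2 mm. A picture is of the moment at which its call begins. camera_model takes no time and is no camera call.
- bot.job_done(): hands the job in, once; it reports no verdict.
Trained networks look in the newest picture that a camera, given by its name, has taken for a name from the list of things; names that differ only in an ending like _2 or _b are one class to them, and where a whole thing is asked for, a point or a joint stands for the part that bears it (a point fixed in the world has none). Each returns a list of dicts, best first, with "conf" (0 to 1); they miss things now and then, are a little off and sometimes report something else, mostly with a low value. They report only what shows in the picture. A call takes as long as a camera call. They do not tell look-alikes from the thing itself.
- bot.regions_of(camera, label): "pixels" (420x560 bool, what is visible of it) and "point" ([row, column] in pixels, amid what is visible of it).
The state is a dict: "time": time; "q": joint angles; "qd": joint speeds; "joint_efforts": joint torques, N m; "ee_pos": TCP position; "tcp_rot": TCP orientation; "wrist_force": force on the tool from outside, world axes, zero at the start; "torque": the same for the moment, N m; "opening": finger opening in m.
Only numpy, scipy, OpenCV 4.12 (cv2) and the standard library are available. Lean on these libraries where they do the work, as an engineer would, in place of code of your own. Each camera call takes 0.05 s, during which the arm holds its last target. There are 200 camera calls.

## Working session

There is one attempt and no reset: what is moved stays moved. The work goes in short steps, Python scripts to look and compute and a shell command to move; the robot and the scene stay as the last step left them, time stands still between calls to the robot, and variables do not carry over. Pictures are saved under pics/ and viewed, about 8 in all and at most 12, crops included, and the job is handed in when it is done.

```bash
mkdir -p pics; ls; cat > h.py <<'E'
import numpy as np, cv2
from workcell import bot
def world(name, depth):
    m=bot.camera_model(name); R=cv2.Rodrigues(np.array(m["rvec"],float))[0]; t=np.array(m["tvec"],float).ravel()
    v,u=np.mgrid[0:420,0:560]
    c=np.stack([(u-m["cx"])/m["fx"]*depth,(v-m["cy"])/m["fy"]*depth,depth],-1)
    return (c-t)@R
def proj(name,p):
    m=bot.camera_model(name); K=np.array([[m["fx"],0,m["cx"]],[0,m["fy"],m["cy"]],[0,0,1.]])
    return cv2.projectPoints(np.array(p,float).reshape(-1,3),np.array(m["rvec"],float),np.array(m["tvec"],float),K,None)[0].reshape(-1,2)
E
python3 - <<'E'
from h import *
ims=[]
for n in("side","top"):
    p,d=bot.camera(n); np.savez(f"/tmp/{n}.npz",p=p,d=d); ims.append(p)
    for l in("bracket","rest","board","stop_line"):
        W=world(n,d)
        for r in bot.regions_of(n,l)[:3]:
            px=r["pixels"]&(d>0); 
            print(n,l,round(r["conf"],2),r["point"],px.sum(),np.round(np.percentile(W[px],[3,50,97],axis=0),3).tolist() if px.any() else None)
    m=bot.camera_model(n);R=cv2.Rodrigues(np.array(m["rvec"]))[0];print(n,-R.T@np.array(m["tvec"]).ravel())
cv2.imwrite("pics/a_side.png",ims[0][:,:,::-1]);cv2.imwrite("pics/a_top.png",ims[1][:,:,::-1])
print(bot.get_obs())
E
```

```text
pics
side bracket 0.87 [243.4, 277.3] 1514 [[0.501, 0.109, 0.009], [0.537, 0.13, 0.121], [0.579, 0.149, 0.228]]
side bracket 0.74 [289.0, 254.7] 1869 [[0.517, 0.264, 0.002], [0.552, 0.288, 0.11], [0.589, 0.31, 0.22]]
side bracket 0.69 [248.9, 212.9] 1439 [[0.679, 0.184, 0.002], [0.712, 0.199, 0.109], [0.756, 0.214, 0.219]]
side rest 0.88 [226.6, 312.1] 523 [[0.437, -0.059, 0.013], [0.485, -0.034, 0.052], [0.536, -0.015, 0.064]]
side board 0.57 [235.2, 306.8] 2040 [[0.427, -0.111, 0.002], [0.489, -0.01, 0.008], [0.547, 0.172, 0.063]]
side board 0.38 [227.2, 313.3] 620 [[0.436, -0.063, 0.006], [0.486, -0.035, 0.049], [0.542, -0.015, 0.064]]
side stop_line 0.79 [236.1, 304.8] 2098 [[0.426, -0.112, 0.002], [0.49, -0.01, 0.008], [0.557, 0.172, 0.063]]
side [0.26599031 0.85442638 1.1281841 ]
top bracket 0.98 [220.2, 241.4] 748 [[0.492, 0.082, 0.007], [0.532, 0.113, 0.098], [0.58, 0.15, 0.231]]
top bracket 0.7 [153.7, 268.7] 638 [[0.741, 0.011, 0.0], [0.772, 0.039, 0.01], [0.833, 0.068, 0.223]]
top bracket 0.69 [218.9, 191.7] 726 [[0.51, 0.244, -0.0], [0.546, 0.269, 0.085], [0.605, 0.299, 0
[... 426 characters left out ...]
0.064]]
top [0.31174512 0.00281306 1.37192266]
{'time': 0.5, 'q': array([-6.98416744e+01,  4.97997774e+00,  1.00753979e+01,  9.50988909e+01,
       -2.53691576e-03,  9.00020106e+01]), 'qd': array([-0.04116278,  0.02460881, -0.02920811,  0.15443839, -0.05523193,
       -0.02143836]), 'joint_efforts': array([ 4.21849563e-05, -5.19650173e+01,  4.64540756e+01,  1.90468621e-03,
       -3.29900467e-05, -6.32446735e-07]), 'ee_pos': array([ 0.18952166, -0.51629985,  0.23124856]), 'tcp_rot': array([-9.00025370e+01,  3.47069366e-03, -6.98436850e+01]), 'wrist_force': array([ 0.28447693, -0.01768321,  0.10441352]), 'torque': array([-0.00027883, -0.01308729, -0.01841414]), 'opening': 0.08559488081336718}
```

View images.

View pics/a_side.png

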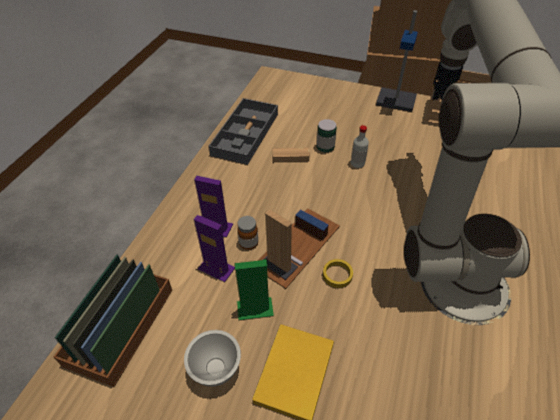

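View pics/a_top.png

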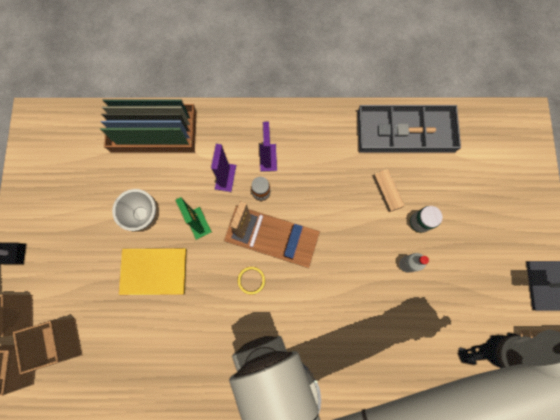

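The side view shows the oak bracket on the board at about row 245, column 278. The look-alikes are green (290,254) and purple (240,212; 205,212). In the top view the oak bracket is at (222,241), with green at (218,192) and purple at (170,222) and (150,268). Only the oak one stands on the board facing the blue rest. Next I'll measure it and confirm in a crop.

```bash
cat > fit.py <<'E'
from h import *
P={n:np.load(f"/tmp/{n}.npz") for n in("side","top")}
pts=[];col=[]
for n in P:
    d=P[n]["d"];W=world(n,d);ok=d>0
    b=ok&(abs(W[...,0]-.5)<.2)&(abs(W[...,1]-.03)<.25)
    pts.append(W[b]);col.append(P[n]["p"][b]); print(n,b.sum())
    if n=="top": T=W
for k,n in enumerate(P):
    w=pts[k];c=cv2.cvtColor(col[k].reshape(-1,1,3),cv2.COLOR_RGB2HSV).reshape(-1,3).astype(int)
    rest=(abs(c[:,0]-112)<12)&(c[:,1]>90)&(abs(w[:,2]-.062)<.01)&(w[:,1]<.03)
    r=w[rest];mn=r.mean(0);rc=cv2.minAreaRect((r[:,:2]*1000).astype(np.float32));print(n,"rest",rest.sum(),mn.round(4),rc)
    top=(abs(w[:,2]-.228)<.008)&(abs(w[:,0]-.54)<.07)&(abs(w[:,1]-.13)<.05)
    r=w[top];print("top",top.sum(),r.mean(0).round(4),cv2.minAreaRect((r[:,:2]*1000).astype(np.float32)))
    bd=(abs(w[:,2]-.008)<.0025)&(c[:,1]>110)&(abs(w[:,1]-.02)<.16)&(abs(w[:,0]-.49)<.1)&(c[:,0]<14)
    r=w[bd];print("board",bd.sum(),r.mean(0).round(4),cv2.minAreaRect((r[:,:2]*1000).astype(np.float32)))
    st=(abs(w[:,2]-.016)<.004)&(c[:,1]<60)&(c[:,2]>110)&(abs(w[:,1]-.07)<.06)&(abs(w[:,0]-.52)<.08)
    r=w[st];print("strip",st.sum(),r.mean(0).round(4) if st.any() else 0,cv2.minAreaRect((r[:,:2]*1000).astype(np.float32)) if st.any() else 0)
a=cv2.resize(P["side"]["p"][190:300,220:360],None,fx=5,fy=5,interpolation=cv2.INTER_CUBIC)
b=cv2.resize(P["top"]["p"][190:280,210:330],None,fx=5,fy=5,interpolation=cv2.INTER_CUBIC)
cv2.imwrite("pics/b.png",a[:550,:,::-1]);cv2.imwrite("pics/c.png",b[:,:,::-1])
E
python3 fit.py
```

```text
side 15825
top 17809
side rest 230 [ 0.4859 -0.0419  0.061 ] ((486.1655578613281, -42.63812255859375), (31.32006072998047, 104.70734405517578), 73.15330505371094)
top 198 [0.5395 0.1218 0.2262] ((539.8528442382812, 118.86358642578125), (24.87550926208496, 79.82331848144531), 69.70533752441406)
board 842 [0.4895 0.0295 0.0077] ((510.2304992675781, 27.512542724609375), (298.5486755371094, 128.81402587890625), 72.59426879882812)
strip 26 [0.4956 0.0887 0.0152] ((494.198486328125, 89.50728607177734), (9.034761428833008, 40.42162322998047), 71.05268096923828)
top rest 237 [ 0.4867 -0.044   0.0624] ((487.0456848144531, -43.937171936035156), (24.19011688232422, 103.21593475341797), 72.54000091552734)
top 199 [0.5393 0.1188 0.2282] ((539.5386962890625, 119.10984802246094), (20.145729064941406, 79.30177307128906), 69.8442611694336)
board 1217 [ 0.4971 -0.0029  0.0081] ((510.7812194824219, 24.946929931640625), (294.7214050292969, 127.87096405029297), 72.48556518554688)
strip 79 [0.526  0.0795 0.0158] ((526.4264526367188, 79.3638687133789), (9.675752639770508, 107.00182342529297), 72.21178436279297)
```

View pics/c.png

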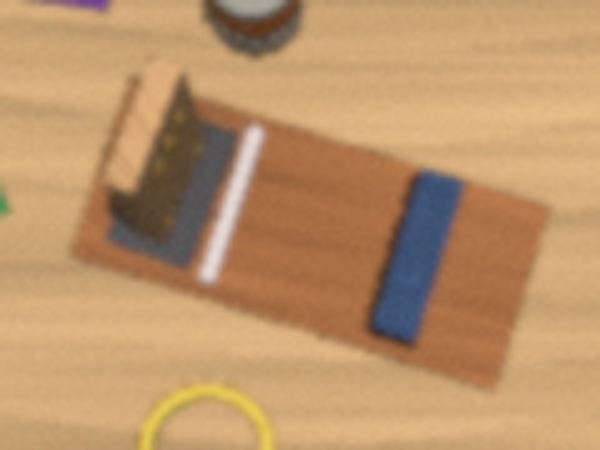

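The crop confirms it: the oak upright, with its brass label facing the blue rest, stands on the board behind the strip. The foot is about 7 mm from the strip.

Plan: bring the fingers in from the robot's side, loosely straddling the upright with one finger behind and one in front.
1. Slide the foot to the strip, low down.
2. Rise along the upright, then tip with the rear finger.
3. Let it down on the front finger, turning the tool along with it.

```bash
cat > plan.py <<'E'
import sys
from h import *
from scipy.spatial.transform import Rotation as Ro
A=np.radians(72.4); XB=np.array([np.cos(A),np.sin(A),0]);YB=np.array([-np.sin(A),np.cos(A),0]);Z=np.array([0,0,1.])
SL=np.array([.5277,.0840,.008])
def pose(x,y,z,th,phi,s):   # x,y,z in board axes from stop_line (m)
    d=-YB*np.cos(phi)-Z*np.sin(phi); X=s*XB
    R=Ro.from_rotvec(-YB*th)*Ro.from_matrix(np.stack([X,d,np.cross(X,d)],1))
    return SL+x*XB+y*YB+z*Z,R
def cur():
    o=bot.get_obs(); return np.array(o["ee_pos"]),Ro.from_euler("xyz",o["tcp_rot"],degrees=True),o
def delta(x,y,z,th,phi,s):
    p,R,o=cur(); P,T=pose(x,y,z,np.radians(th),np.radians(phi),s)
    return np.round((P-p)/.025,2),np.round(np.degrees((T*R.inv()).as_rotvec())/5,2)
def board(p): q=np.array(p)-SL; return np.array([q@XB,q@YB,q[2]])
if __name__=="__main__":
    a=[float(v) for v in sys.argv[1:]]
    p,R,o=cur(); print("t",round(o["time"],2),"tcp",p.round(3),"board",board(p).round(4),"q",o["q"].round(1),"F",o["wrist_force"].round(1),"op",round(o["opening"],4))
    if a: sh,t=delta(*a);print("shift",sh.tolist(),"turn",t.tolist())
E
python3 plan.py .037 .10 .10 0 40 1;python3 plan.py .037 .10 .10 0 40 -1;
python3 - <<'E'
from h import *
d=np.load("/tmp/top.npz")["d"];W=world("top",d)
for n,(v,u) in dict(tape=(281,240),tape2=(270,252),jar=(185,260),glue=(262,420),tin=(217,430)).items(): print(n,W[v,u].round(3))
E
```

```text
t 0.5 tcp [ 0.19  -0.516  0.231] board [-0.6745  0.1408  0.2232] q [-69.8   5.   10.1  95.1  -0.   90. ] F [ 0.3 -0.   0.1] op 0.0856
shift [10.16, 26.63, -4.93] turn [-12.89, -0.29, 26.17]
t 0.5 tcp [ 0.19  -0.516  0.231] board [-0.6745  0.1408  0.2232] q [-69.8   5.   10.1  95.1  -0.   90. ] F [ 0.3 -0.   0.1] op 0.0856
shift [10.16, 26.63, -4.93] turn [0.23, -10.17, -7.06]
tape [0.361 0.129 0.002]
tape2 [0.397 0.09  0.002]
jar [0.662 0.062 0.1  ]
glue [ 0.411 -0.414  0.163]
tin [ 0.555 -0.472  0.112]
```

```bash
python3 -m jog '[[0.3,1,4,2,0,0,0],[0.3,2,8,3,0,0,0],[0.3,4,12,3,0,0,0],[0.3,4,12,3,0,0,0]]'; python3 plan.py .037 .10 .17 0 40 -1; python3 plan.py .037 .10 .17 0 40 1
```

```text
time: 0.9
ee_pos: [0.2461, -0.3325, 0.2859]
tcp_rot: [-90.0, -0.0, -69.9]
wrist_force: [1.2, -0.3, 0.1]
opening: 0.0596
t 0.9 tcp [ 0.246 -0.333  0.286] board [-0.4821  0.1424  0.2779] q [-53.5 -11.9   0.2 102.    0.  106.4] F [ 1.2 -0.3  0.1] op 0.0596
shift [7.9, 19.28, -4.31] turn [0.23, -10.17, -7.04]
t 0.9 tcp [ 0.246 -0.333  0.286] board [-0.4821  0.1424  0.2779] q [-53.5 -11.9   0.2 102.    0.  106.4] F [ 1.2 -0.3  0.1] op 0.0596
shift [7.9, 19.28, -4.31] turn [-12.9, -0.27, 26.18]
```

```bash
J='python3 -m jog'
python3 -m jog '[[0.3,2,5,0,0,0,8],[0.3,4,10,0,0,0,8],[0.3,5,13,0,0,0,8],[0.3,5,13,0,0,0,8],[0.3,5,13,0,0,0,8]]' | tail -4 | head -2
python3 -m jog '[[0.3,1,2,0,0,0,10],[0.3,1,3,0,0,0,10],[0.3,1,5,0,0,0,10],[0.3,1,5,0,0,0,10],[0.3,1,5,0,0,0,10]]' >/dev/null
python3 -m jog '[[0.3,0,0,0,0,0,10.4],[0.3,0,0,0,0,0,10.4],[0.3,0,0,0,0,0,10.4],[0.3,0,0,0,0,0,10.4],[0.3,0,0,0,0,0,10.4]]' >/dev/null
python3 -m jog '[[0.3,0,0,0,0,0,2],[0.3,0,0,0,0,0,2]]' >/dev/null
python3 plan.py .037 .10 .17 0 40 1
```

```text
ee_pos: [0.3364, -0.099, 0.2856]
tcp_rot: [-90.0, -0.1, -29.5]
t 2.6 tcp [0.361 0.024 0.285] board [-0.1075  0.1405  0.2774] q [  3.8 -18.6  -5.1 103.5  -0.   27.5] F [ 1.1 -0.2  0.8] op 0.0599
shift [3.29, 5.02, -4.3] turn [-3.53, -9.36, 1.15]
```

```bash
python3 -m jog '[[0.4,1,1.5,0,-1,-2,0.3],[0.4,1.5,3,0,-2,-4,0.6],[0.4,2,4,-1,-2.5,-6,0.8],[0.4,2.6,5,-2,-3,-8,1],[0.4,3.3,5,-3,-3.5,-9.4,1.15]]'
python3 -m jog '[[0.4,0,0,0,0,0,0],[0.4,0,0,0,0,0,0]]' >/dev/null
python3 plan.py .037 .10 .10 0 40 1
```

```text
time: 3.1
ee_pos: [0.444, 0.1519, 0.2104]
tcp_rot: [-131.9, -0.5, 71.3]
wrist_force: [1.1, 0.0, 0.1]
opening: 0.0512
t 3.3 tcp [0.443 0.149 0.211] board [0.0365 0.1004 0.2031] q [ 38.3 -35.4 -33.6  66.1 -33.5  49.3] F [ 0.6 -0.2  2.4] op 0.0511
shift [0.02, 0.02, -4.13] turn [-0.6, -1.63, 0.23]
```

```bash
python3 -m jog '[[0.4,0,0,-1,0,0,0],[0.4,0,0,-2,0,0,0],[0.4,0,0,-3,0,0,0],[0.4,0,0,-3,0,0,0]]'
python3 plan.py .037 .10 .025 0 40 1
```

```text
time: 3.7
ee_pos: [0.445, 0.149, 0.138]
tcp_rot: [-131.4, -0.4, 71.1]
wrist_force: [-0.2, -0.0, 0.8]
opening: 0.0511
t 3.7 tcp [0.445 0.149 0.138] board [0.037  0.0984 0.13  ] q [ 38.1 -35.6 -41.8  57.9 -33.5  49.2] F [-0.2 -0.   0.8] op 0.0511
shift [-0.06, 0.02, -4.2] turn [-0.61, -1.61, 0.26]
```

```bash
python3 -m jog '[[0.4,0,0,-1,0,0,0],[0.4,0,0,-2,0,0,0],[0.4,0,0,-3,0,0,0],[0.4,0,0,-4,0,0,0],[0.4,0,0,-4,0,0,0]]'
python3 plan.py .037 .0 .03 0 48 1
python3 - <<'E'
from h import *
p,d=bot.camera("side");q,e=bot.camera("top")
a=cv2.resize(p[180:300,210:350],(700,600),interpolation=cv2.INTER_CUBIC);cv2.imwrite("pics/d.png",a[:,:,::-1])
E
```

```text
time: 4.2
ee_pos: [0.4449, 0.1492, 0.0369]
tcp_rot: [-131.4, -0.3, 71.2]
wrist_force: [-0.9, 0.1, 0.9]
opening: 0.0514
t 4.2 tcp [0.445 0.149 0.037] board [0.0371 0.0986 0.0289] q [ 38.2 -32.7 -51.5  45.4 -33.6  49.2] F [-0.9  0.1  0.9] op 0.0514
shift [3.76, -1.2, 0.04] turn [-0.09, -0.09, 0.25]
```

View pics/d.png

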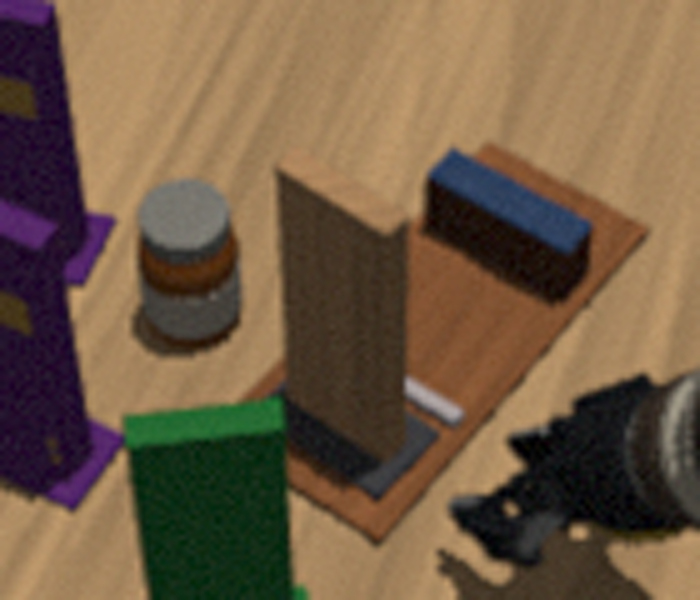

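The straddle lines up. With the tool 48° steep, though, the gripper body would reach the upright before the tips are far in, so I'll flatten the tool to about 33°.

```bash
python3 plan.py .037 .1 .035 0 33 1|tail -1
python3 -m jog '[[0.4,0,0,0.2,-0.45,-1.45,0.2],[0.4,0,0,0.2,-0.9,-2.9,0.3],[0.4,0,0,0.2,-0.9,-2.9,0.3],[0.4,0,0,0.2,-0.9,-2.9,0.3]]'
python3 plan.py .037 .01 .03 0 33 1
```

```text
shift [-0.09, -0.02, 0.15] turn [-1.04, -2.9, 0.23]
time: 4.7
ee_pos: [0.4446, 0.1505, 0.0428]
tcp_rot: [-146.6, -0.6, 72.9]
wrist_force: [0.4, -0.5, 0.7]
opening: 0.0513
t 4.7 tcp [0.445 0.15  0.043] board [0.0382 0.0993 0.0348] q [ 45.3 -39.8 -62.3  32.  -47.5  46.7] F [ 0.4 -0.5  0.7] op 0.0513
shift [3.39, -1.13, -0.19] turn [-0.14, -0.04, -0.1]
```

```bash
python3 -m jog '[[0.4,0.8,-0.27,0,0,0,0],[0.4,1.6,-0.54,0,0,0,0],[0.4,2.4,-0.8,-0.1,0,0,0],[0.4,3.3,-1.1,-0.1,0,0,0],[0.4,3.3,-1.1,-0.1,0,0,0]]'
python3 plan.py .012 .012 .03 0 33 1
python3 - <<'E'
from h import *
p,d=bot.camera("top")
a=cv2.resize(p[190:280,190:310],(800,600),interpolation=cv2.INTER_CUBIC);cv2.imwrite("pics/e.png",a[:,:,::-1])
E
```

```text
time: 5.2
ee_pos: [0.5301, 0.1214, 0.0416]
tcp_rot: [-146.7, -0.6, 72.7]
wrist_force: [0.0, 0.5, 0.1]
opening: 0.0511
t 5.2 tcp [0.53  0.121 0.042] board [0.0364 0.009  0.0336] q [ 32.2 -30.9 -60.   16.  -39.2  33.1] F [0.  0.5 0.1] op 0.0511
shift [-0.41, -0.89, -0.14] turn [-0.14, -0.01, -0.06]
```

View pics/e.png

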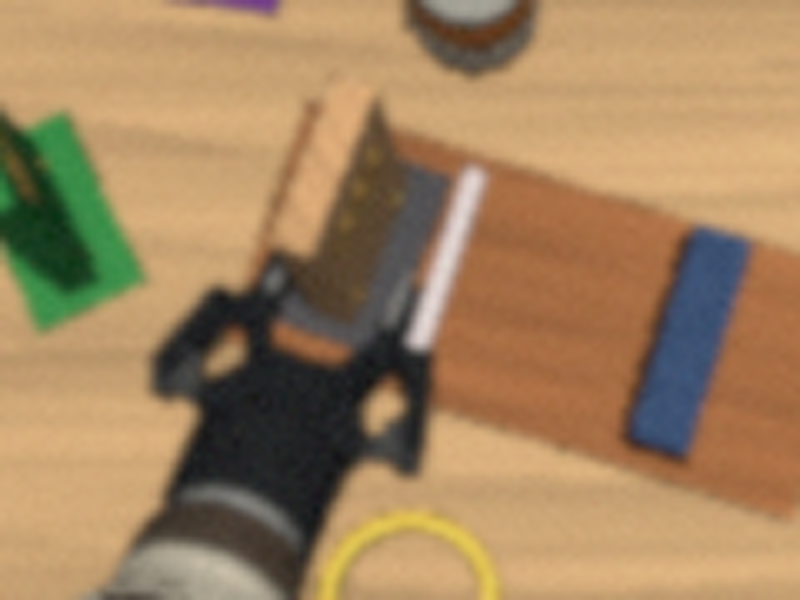

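The upright stands between the open fingers, with the front finger above the foot. Now I'll slide it slowly to the strip.

```bash
python3 -m jog '[[0.4,-0.06,-0.19,0,0,0,0],[0.4,-0.12,-0.38,0,0,0,0],[0.4,-0.18,-0.57,0,0,0,0]]'|grep -E "pos|force"
python3 -m jog '[[0.4,-0.01,-0.04,0,0,0,0],[0.4,-0.03,-0.08,0,0,0,0],[0.4,-0.04,-0.12,0,0,0,0],[0.4,-0.05,-0.16,0,0,0,0]]'|grep -E "pos|force"
python3 -m jog '[[0.4,-0.01,-0.04,0,0,0,0],[0.4,-0.03,-0.08,0,0,0,0],[0.4,-0.04,-0.11,0,0,0,0]]'|grep -E "pos|force"
python3 plan.py .012 .012 .03 0 33 1
```

```text
ee_pos: [0.5217, 0.1077, 0.0384]
wrist_force: [-1.1, 2.7, 0.3]
ee_pos: [0.5208, 0.1038, 0.0383]
wrist_force: [-1.3, 4.3, 2.7]
ee_pos: [0.5203, 0.1017, 0.0391]
wrist_force: [2.1, 10.0, 5.0]
t 6.25 tcp [0.52  0.102 0.039] board [0.0146 0.0124 0.0311] q [ 30.2 -35.4 -62.9  16.3 -37.7  31. ] F [ 2.1 10.   5. ] op 0.0518
shift [-0.02, -0.1, -0.05] turn [-0.12, -0.01, -0.11]
```

Force rose from 4 to 10 N at x = 14.6 mm, where strip contact was predicted (14.4). I'll back off to centre and check the pose by camera.

```bash
python3 -m jog '[[0.4,0.09,0.29,0,0,0,0],[0.4,0.18,0.57,0,0,0,0],[0.4,0.18,0.57,0,0,0,0]]'|grep -E "pos|force"
cat > look.py <<'E'
from plan import *
for n in("top","side"):
    p,d=bot.camera(n);W=world(n,d)-SL;B=np.stack([W@XB,W@YB,W[...,2]],-1)
    hsv=cv2.cvtColor(p,cv2.COLOR_RGB2HSV).astype(int)
    r=(d>0)&(abs(B[...,2]-.22)<.008)&(abs(B[...,0]-.03)<.04)&(abs(B[...,1])<.05)
    q=B[r];print(n,r.sum(),q.mean(0).round(4),cv2.minAreaRect((q[:,:2]*1000).astype(np.float32)) if len(q) else 0)
E
python3 look.py; python3 plan.py .03 .0 .195 0 33 1
```

```text
ee_pos: [0.5241, 0.1153, 0.0372]
wrist_force: [0.1, 0.1, -0.2]
top 196 [ 0.0317 -0.0013  0.2203] ((31.976032257080078, -1.9510841369628906), (20.492586135864258, 80.00568389892578), 1.9633584022521973)
side 206 [ 0.034  -0.0016  0.2182] ((31.696582794189453, -2.6113929748535156), (23.47199821472168, 81.36320495605469), 2.163132429122925)
t 6.65 tcp [0.524 0.115 0.037] board [0.0282 0.013  0.029 ] q [ 31.9 -32.4 -61.3  16.1 -38.9  32.5] F [ 0.  -0.1 -0.4] op 0.0515
shift [0.52, -0.09, 6.64] turn [-0.08, -0.05, -0.09]
```

The pads stopped it with the near corner at the strip, but it is yawed about 2°, so the far corner is some 3 mm off. I'll push once more a little further in to square it.

```bash
python3 -m jog '[[0.4,0.17,-0.06,0,0,0,0],[0.4,0.34,-0.11,0,0,0,0],[0.4,0.24,-0.41,0,0,0,0],[0.4,0.19,-0.58,0,0,0,0],[0.4,0.18,-0.62,0,0,0,0]]'|grep -E "pos|force"
python3 -m jog '[[0.4,-0.01,-0.04,0,0,0,0],[0.4,-0.03,-0.08,0,0,0,0],[0.4,-0.04,-0.12,0,0,0,0]]'|grep -E "pos|force"
python3 -m jog '[[0.4,-0.01,-0.04,0,0,0,0],[0.4,-0.02,-0.06,0,0,0,0]]'|grep -E "pos|force"
python3 plan.py;python3 look.py
```

```text
ee_pos: [0.5286, 0.099, 0.0382]
wrist_force: [1.8, 4.5, -0.1]
ee_pos: [0.5285, 0.0976, 0.0395]
wrist_force: [4.7, 8.1, 3.1]
ee_pos: [0.5285, 0.0966, 0.0405]
wrist_force: [5.0, 9.7, 3.9]
t 7.65 tcp [0.529 0.097 0.04 ] board [0.0122 0.003  0.0325] q [ 28.8 -34.7 -62.6  15.  -36.6  29.8] F [5.  9.7 3.9] op 0.0513
top 196 [ 0.0106 -0.0028  0.2222] ((10.993291854858398, -2.8748207092285156), (20.550018310546875, 78.79521942138672), 1.2387640476226807)
side 213 [ 0.0143 -0.0014  0.2193] ((12.131077766418457, -2.7522048950195312), (22.776874542236328, 79.6932144165039), 0.6854472756385803)
```

```bash
python3 -m jog '[[0.4,0.06,0.15,0,0,0,0],[0.4,0.1,0.3,0,0,0,0],[0.4,0.15,0.45,0,0,0,0],[0.4,0.2,0.62,0,0,0,0]]'|grep -E "pos|force"
python3 look.py;python3 plan.py .03 .0 .19 0 33 1
```

```text
ee_pos: [0.5319, 0.1103, 0.0373]
wrist_force: [-0.3, -0.2, 0.6]
top 199 [ 0.0302 -0.0018  0.2203] ((30.618602752685547, -2.4699134826660156), (19.81497573852539, 79.60199737548828), 0.17589253187179565)
side 205 [ 0.0335 -0.0018  0.218 ] ((32.237613677978516, -3.514698028564453), (23.272661209106445, 81.00398254394531), 1.7640653848648071)
t 8.25 tcp [0.532 0.111 0.038] board [0.0268 0.0039 0.0295] q [ 30.6 -31.5 -60.9  14.8 -38.   31.4] F [ 0.3 -0.3 -0.6] op 0.0517
shift [0.19, 0.08, 6.42] turn [-0.09, -0.04, -0.1]
```

Square now (top x = 30.2 mm, yaw 0.2° in the top view). I'll rise along the upright, then insert further.

```bash
python3 -m jog '[[0.4,0.02,0.08,1,0,0,0],[0.4,0.02,0.08,2.5,0,0,0],[0.4,0.02,0.08,4,0,0,0],[0.4,0.02,0.08,5.4,0,0,0],[0.4,0.02,0.08,6.2,0,0,0]]'|grep -E "pos|force"
python3 -m jog '[[0.4,0.35,-0.11,0,0,0,0],[0.4,0.7,-0.22,0,0,0,0],[0.4,0.7,-0.22,0,0,0,0]]'|grep -E "pos|force"
python3 plan.py .03 -.015 .185 0 33 1
python3 - <<'E'
from h import *
p,d=bot.camera("side")
a=cv2.resize(p[180:300,210:370],(800,600),interpolation=cv2.INTER_CUBIC);cv2.imwrite("pics/f.png",a[:,:,::-1])
E
```

```text
ee_pos: [0.533, 0.1125, 0.1966]
wrist_force: [0.7, 0.1, -0.1]
ee_pos: [0.5503, 0.106, 0.1905]
wrist_force: [0.0, -0.3, -0.4]
t 9.05 tcp [0.55  0.106 0.191] board [ 0.0278 -0.0149  0.1825] q [ 28.5 -37.5 -46.6  34.1 -36.6  29.6] F [ 0.  -0.3 -0.4] op 0.0509
shift [0.03, 0.08, 0.1] turn [-0.08, -0.06, -0.08]
```

View pics/f.png

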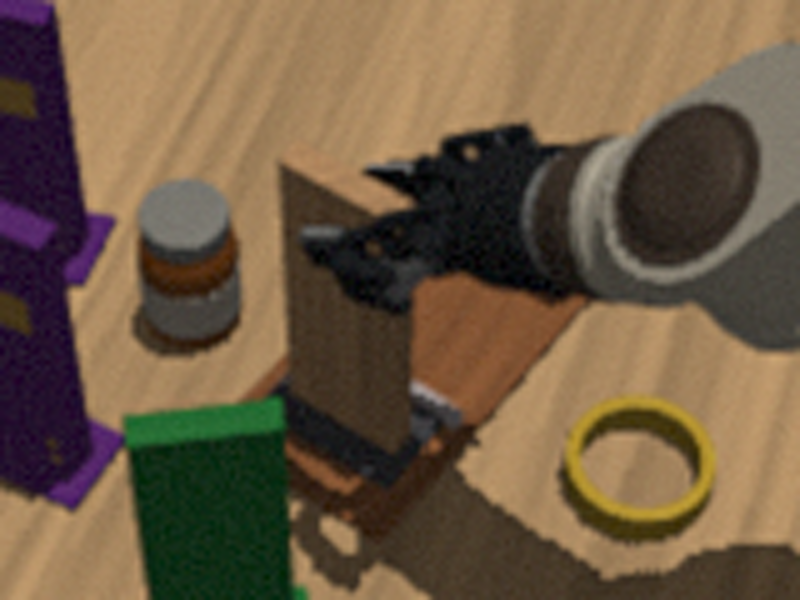

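The fingers straddle the upright near its top: rear finger mid-width on its back, front one over its face. Joint 3 was close to its limit low down, so before tipping I'll fit a small arm model to the logged poses and check that the let-down path can be reached.

```bash
cat > ik.py <<'E'
from plan import *
from scipy.optimize import least_squares
Q=[[-69.84,4.98,10.08,95.1,0,90],[-53.5,-11.9,.2,102,0,106.4],[3.8,-18.6,-5.1,103.5,0,27.5],[38.3,-35.4,-33.6,66.1,-33.5,49.3],[38.1,-35.6,-41.8,57.9,-33.5,49.2],[38.2,-32.7,-51.5,45.4,-33.6,49.2],[45.3,-39.8,-62.3,32,-47.5,46.7],[32.2,-30.9,-60,16,-39.2,33.1],[30.2,-35.4,-62.9,16.3,-37.7,31],[28.5,-37.5,-46.6,34.1,-36.6,29.6]]
Pm=[[.1895,-.5163,.2312],[.246,-.333,.286],[.361,.024,.285],[.443,.149,.211],[.445,.149,.138],[.445,.149,.037],[.4446,.1505,.0428],[.53,.121,.042],[.52,.102,.039],[.55,.106,.191]]
def mats(q):
    a,b,c,d,e,f=q; E=Ro.from_euler
    Rz=E("z",a,degrees=True); R2=Rz*E("y",b,degrees=True);R3=Rz*E("y",b-c,degrees=True);R4=Rz*E("y",b-c+d,degrees=True);R5=R4*E("z",e,degrees=True)
    return Rz,R2,R3,R4,R5
def row(q):
    Rz,R2,R3,R4,R5=[m.as_matrix() for m in mats(q)]
    return np.hstack([np.array([[0],[0],[1.]]),R2[:,[2]],R3[:,[0]],R3[:,[2]],R4[:,[0,1]],R5[:,[0]]])
M=np.vstack([row(q) for q in Q]);lam=1e-3*np.eye(M.shape[1])
k=np.linalg.lstsq(M,np.ravel(Pm),rcond=None)[0]
def fkp(q): return row(q)@k
def fkR(q): return mats(q)[4]*Ro.from_euler("x",q[5],degrees=True)*C
o=bot.get_obs(); q0=np.array(o["q"]); C=Ro.identity()
C=(fkR(q0).inv())*Ro.from_euler("xyz",o["tcp_rot"],degrees=True)
lo=np.array([-179,-48.5,-65.7,-126,-82.7,-180]);hi=np.array([179,103.8,70.7,130.5,87.1,180])
def ik(P,R,q):
    f=lambda q:np.r_[(fkp(q)-P)*1000,np.degrees((R*fkR(q).inv()).as_rotvec())*3]
    r=least_squares(f,np.clip(q,lo+.01,hi-.01),bounds=(lo,hi));return r.x,f(r.x)
def tgt(th,phi,zl=.183,dx=0.,y=-.015):
    t=np.radians(th);x=(.03+dx)*np.cos(t)-zl*np.sin(t);z=(.03+dx)*np.sin(t)+zl*np.cos(t)
    return pose(x,y,z,t,np.radians(phi),1)
if __name__=="__main__":
    print("k",k.round(4),"res mm",(1000*(M@k-np.ravel(Pm))).round(1).tolist())
    print("rot err",[round(float(np.degrees((fkR(q0)*Ro.from_euler('xyz',o['tcp_rot'],degrees=True).inv()).magnitude())),2)])
    p0,R0=Ro,None
    for pe in(33,45,55):
        q=q0
        for th in range(0,76,15):
            P,R=tgt(th,33+(pe-33)*th/75); q,e=ik(P,R,q)
            print(pe,th,q.round(1),"err",e.round(1))
E
python3 ik.py
```

```text
k [ 1.606e-01  4.203e-01  5.188e-01  3.580e-02  1.451e-01 -1.000e-04
  2.846e-01] res mm [-0.1, -0.1, 0.2, 0.0, 0.3, -0.1, 0.2, -0.1, 0.1, -0.5, 0.2, -0.4, -0.2, 0.0, -0.1, -0.3, 0.4, -0.1, -0.1, 0.3, 0.6, -0.0, 0.0, -0.8, 0.1, -0.8, 0.1, 0.6, -0.3, 0.6]
rot err [0.0]
33 0 [ 29.1 -36.9 -46.5  33.9 -37.6  30.1] err [ 0. -0.  0.  0.  0. -0.]
33 15 [ 18.6 -48.5 -52.9  32.2 -23.2  33.3] err [ 3.2  1.3 -0.   1.2 -4.8  3. ]
33 30 [  4.1 -48.5 -51.4  35.5  -4.1  37. ] err [ 19.2   1.6   0.3   1.8 -30.4   3. ]
33 45 [-20.5 -48.5 -58.   27.8  32.9  32.7] err [ 21.  -10.2  -2.3  -8.3 -26.2 -27.4]
33 60 [-31.6 -48.5 -65.7  17.4  47.5  40.3] err [ 10.6 -10.1   2.7  -2.8 -22.1 -25.7]
33 75 [-40.5 -34.8 -65.7   8.9  61.7  43.9] err [  5.3 -13.3   6.2   2.5 -29.8 -35.5]
45 0 [ 29.1 -36.9 -46.5  33.9 -37.6  30.1] err [ 0. -0.  0.  0.  0. -0.]
45 15 [ 17.1 -48.5 -52.   33.9 -20.2  32.7] err [ 1.5  0.6  0.   0.5 -2.3  1.2]
45 30 [ -0.1 -48.5 -50.7  37.4   3.6  33.7] err [ 13.5  -0.2   0.4   0.2 -22.3  -1.9]
45 45 [-21.3 -48.5 -56.8  31.3  34.5  31.1] err [ 11.5  -6.1  -1.   -4.9 -15.8 -16.4]
45 60 [-32.6 -48.5 -65.7  19.1  50.5  38.5] err [ 2.3 -2.8  1.6  0.  -7.5 -7.4]
45 75 [-41.9 -29.1 -65.7   3.7  68.4  42.1] err [  1.4  -5.1   1.7   2.   -9.9 -13.8]
55 0 [ 29.1 -36.9 -46.5  33.9 -37.6  30.1] err [ 0. -0.  0.  0.  0. -0.]
55 15 [ 15.9 -48.4 -51.3  35.2 -17.9  32.2] err [ 0.  0.  0.  0. -0.  0.]
55 30 [ -2.5 -48.5 -50.2  38.7   7.9  31.9] err [  8.6  -0.6   0.3  -0.3 -14.4  -2.7]
55 45 [-21.7 -48.5 -56.   33.8  35.6  29.9] err [ 4.4 -2.5 -0.3 -2.  -6.5 -6.8]
55 60 [-34.4 -42.  -61.4  23.6  55.5  32.3] err [-0.  0. -0. -0. -0.  0.]
55 75 [-42.7 -22.3 -60.8  10.6  73.7  33.3] err [ 0.  0. -0.  0.  0. -0.]
```

```bash
cat > s.py <<'E'
from ik import *
for ph in(50,55,60,65,70):
    q=q0
    for th in range(0,78,7):
        P,R=tgt(th,ph,.187,0,-.02); q,e=ik(P,R,q)
        print(ph,th,q.round(0).astype(int),"err",round(float(abs(e).max()),1))
E
python3 s.py
```

```text
50 0 [ 23 -26 -30  53 -25  33] err 0.0
50 7 [ 17 -32 -35  50 -17  32] err 0.0
50 14 [ 11 -38 -39  47  -8  31] err 0.0
50 21 [  4 -42 -43  45   1  30] err 0.0
50 28 [ -4 -46 -47  43  11  29] err 0.0
50 35 [-12 -48 -50  40  22  29] err 0.0
50 42 [-19 -48 -54  37  32  29] err 0.0
50 49 [-26 -47 -57  32  42  30] err 0.0
50 56 [-32 -44 -60  27  51  31] err 0.0
50 63 [-36 -39 -62  19  59  34] err 0.0
50 70 [-40 -33 -65   7  66  40] err 0.0
50 77 [-43 -23 -66  -4  72  45] err 3.7
55 0 [ 21 -22 -26  58 -21  33] err 0.0
55 7 [ 16 -28 -30  55 -13  31] err 0.0
55 14 [  9 -34 -35  52  -5  29] err 0.0
55 21 [  2 -38 -38  49   5  28] err 0.0
55 28 [ -6 -41 -42  47  15  26] err 0.0
55 35 [-14 -42 -46  45  25  25] err 0.0
55 42 [-21 -42 -49  42  35  24] err 0.0
55 49 [-27 -40 -51  38  45  24] err 0.0
55 56 [-33 -37 -54  34  54  24] err 0.0
55 63 [-37 -32 -56  28  62  25] err 0.0
55 70 [-41 -26 -58  20  69  28] err 0.0
55 77 [-44 -19 -61   6  76  35] err 0.0
60 0 [ 20 -19 -21  63 -18  33] err 0.0
60 7 [ 14 -24 -26  60 -10  31] err 0.0
60 14 [  7 -29 -30  57  -1  28] err 0.0
60 21 [  0 -33 -34  54   8
[... 589 characters left out ...]
8  53  40  15] err 0.0
65 49 [-29 -27 -40  52  49  12] err 0.0
65 56 [-34 -22 -41  51  57   8] err 0.0
65 63 [-38 -16 -41  50  65   4] err 0.0
65 70 [-42  -9 -41  51  72  -1] err 0.0
65 77 [-44   1 -38  55  78  -9] err 0.0
70 0 [ 16 -11 -12  72 -11  32] err 0.0
70 7 [ 11 -16 -16  69  -3  29] err 0.0
70 14 [  4 -20 -21  66   5  25] err 0.0
70 21 [ -3 -24 -24  64  14  22] err 0.0
70 28 [-10 -25 -28  62  23  18] err 0.0
70 35 [-17 -25 -30  61  32  14] err 0.0
70 42 [-24 -24 -33  60  41  10] err 0.0
70 49 [-29 -20 -34  59  50   5] err 0.0
70 56 [-34 -15 -35  60  58   0] err 0.0
70 63 [-38  -9 -34  61  65  -6] err 0.0
70 70 [-41   0 -32  66  71 -15] err 0.0
70 77 [-44  11 -28  75  77 -30] err 0.0
```

A constant 55° finger slant is reachable along the whole path. I'll set that pose, narrow the opening to about 34 mm (still loose), and print the step table.

```bash
python3 plan.py .03 -.02 .187 0 55 1
python3 - <<'E'
from ik import *
pr=tgt(0,55,.187,0,-.02)[0]
for th in range(5,81,5):
    P=tgt(th,55,.187,0,-.02)[0]; print(th,((P-pr)/.025).round(2)); pr=P
E
```

```text
t 9.1 tcp [0.55  0.106 0.19 ] board [ 0.0277 -0.0145  0.1823] q [ 28.6 -37.5 -46.6  34.2 -36.6  29.7] F [-0.9  0.  -0. ] op 0.0513
shift [0.24, 0.02, 0.19] turn [1.24, 4.13, -0.07]
5 [-0.2  -0.63  0.08]
10 [-0.2  -0.63  0.02]
15 [-0.2  -0.63 -0.04]
20 [-0.2  -0.62 -0.1 ]
25 [-0.19 -0.61 -0.15]
30 [-0.19 -0.6  -0.21]
35 [-0.18 -0.58 -0.26]
40 [-0.18 -0.55 -0.31]
45 [-0.17 -0.53 -0.36]
50 [-0.16 -0.49 -0.41]
55 [-0.15 -0.46 -0.45]
60 [-0.13 -0.42 -0.49]
65 [-0.12 -0.38 -0.53]
70 [-0.1  -0.33 -0.56]
75 [-0.09 -0.28 -0.59]
80 [-0.07 -0.23 -0.61]
```

```bash
python3 -m jog '[[0.4,0.08,0.01,0.07,0.4,1.3,0],[0.4,0.16,0.02,0.15,0.8,2.6,0],[0.4,0.24,0.02,0.2,1.24,4.13,-0.07],[0.4,0.24,0.02,0.2,1.24,4.13,-0.07],[0.4,0.24,0.02,0.2,1.24,4.13,-0.07]]'|grep -E "pos|force"
python3 plan.py .03 -.02 .187 0 55 1
python3 -m jog '[[0.6,0,0.03,0,0,0,0],[0.6,0,0.03,0,0,0,0],[0.6,0,0.03,0,0,0,0]]'|grep -E "pos|force|open"
python3 plan.py .03 -.02 .187 0 55 1
```

```text
ee_pos: [0.5563, 0.1067, 0.196]
wrist_force: [-0.6, -0.6, -0.1]
t 9.6 tcp [0.556 0.107 0.196] board [ 0.0303 -0.0204  0.188 ] q [ 21.4 -22.4 -25.6  58.1 -21.2  33.5] F [-0.6 -0.6 -0.1] op 0.0512
shift [-0.02, -0.01, -0.04] turn [0.0, 0.03, 0.01]
ee_pos: [0.5552, 0.1083, 0.1974]
wrist_force: [-0.6, -0.5, 0.7]
opening: 0.0341
t 9.9 tcp [0.555 0.108 0.197] board [ 0.0314 -0.0189  0.1894] q [ 21.5 -22.6 -25.6  58.2 -21.2  33.6] F [-0.6 -0.5  0.7] op 0.0341
shift [0.02, -0.07, -0.1] turn [-0.02, 0.05, -0.01]
```

```bash
python3 -m jog '[[0.6,-0.04,-0.13,0.02,0.19,-0.06,0],[0.6,-0.08,-0.26,0.03,0.38,-0.12,0],[0.6,-0.12,-0.39,0.05,0.57,-0.18,0],[0.6,-0.16,-0.52,0.06,0.76,-0.24,0],[0.6,-0.2,-0.66,0.06,0.95,-0.3,0]]'|grep -E "force"
python3 -m jog '[[0.6,-0.04,-0.13,0,0.19,-0.06,0],[0.6,-0.08,-0.26,0.01,0.38,-0.12,0],[0.6,-0.12,-0.38,0.01,0.57,-0.18,0],[0.6,-0.16,-0.5,0.02,0.76,-0.24,0],[0.6,-0.2,-0.63,0.02,0.95,-0.3,0]]'|grep -E "force"
python3 -m jog '[[0.6,-0.04,-0.13,0,0.19,-0.06,0],[0.6,-0.08,-0.26,-0.01,0.38,-0.12,0],[0.6,-0.12,-0.38,-0.02,0.57,-0.18,0],[0.6,-0.16,-0.5,-0.03,0.76,-0.24,0],[0.6,-0.2,-0.63,-0.04,0.95,-0.3,0]]'|grep -E "force"
cat > chk.py <<'E'
from ik import *
th=float(sys.argv[1]);P,T=tgt(th,55,.187,0,-.02);p,R,o=cur()
print("dpos",((P-p)/.025).round(2),"dturn",(np.degrees((T*R.inv()).as_rotvec())/5).round(2),"t",round(o["time"],2),"F",o["wrist_force"].round(1),"op",round(o["opening"],4))
for n in("top","side"):
    p,d=bot.camera(n);W=world(n,d)-SL;B=np.stack([W@XB,W@YB,W[...,2]],-1)
    h=cv2.cvtColor(p,cv2.COLOR_RGB2HSV).astype(int)
    reg=bot.regions_of(n,"bracket")
    for r in reg[:4]:
        m=r["pixels"]&(d>0);q=B[m]; 
        if abs(np.median(q[:,1]))<.05 and -.25<np.median(q[:,0])<.06: 
            x0=np.percentile(q[:,0],2);z=np.percentile(q[:,2],98);print(n,round(r["conf"],2),"minx",x0.round(4),"maxz",z.round(4),len(q))
    cv2.imwrite(f"pics/t{int(th)}_{n}.png",cv2.resize(p[180:300,210:370],(800,600),interpolation=cv2.INTER_CUBIC)[:,:,::-1])
E
python3 chk.py 15
```

```text
wrist_force: [-0.3, -0.1, -0.1]
wrist_force: [0.5, 0.8, -0.1]
wrist_force: [-0.1, -0.4, -0.7]
dpos [-0.   -0.02 -0.09] dturn [-0.03  0.03  0.  ] t 11.4 F [-0.1 -0.4 -0.7] op 0.0338
top 0.81 minx -0.0277 maxz 0.226 239
side 0.6 minx -0.0252 maxz 0.2209 1755
```

View pics/t15_side.png

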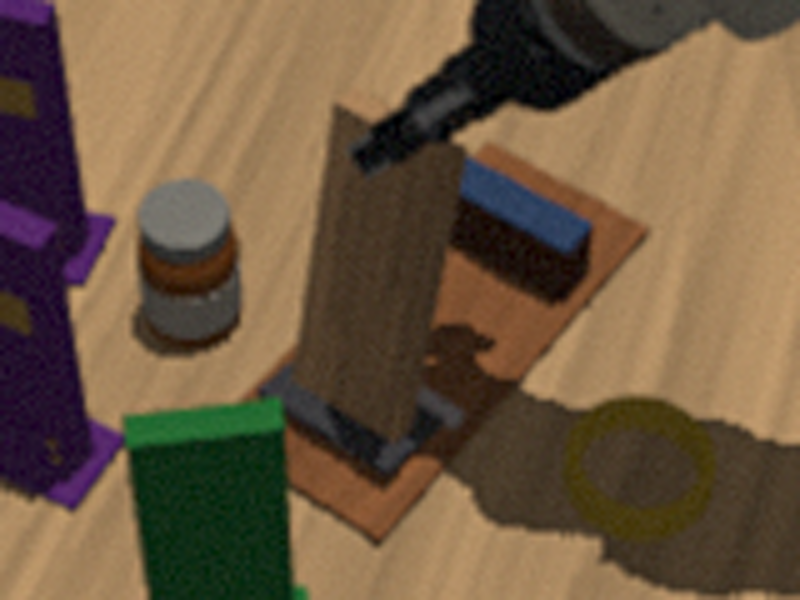

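It tilts cleanly, at about 12.5° with the tool at 15° (the play), and the foot edge is at the strip. Continuing.

```bash
python3 -m jog '[[0.6,-0.04,-0.13,-0.03,0.19,-0.06,0],[0.6,-0.08,-0.26,-0.06,0.38,-0.12,0],[0.6,-0.12,-0.38,-0.08,0.57,-0.18,0],[0.6,-0.16,-0.5,-0.11,0.76,-0.24,0],[0.6,-0.2,-0.62,-0.14,0.95,-0.3,0]]'|grep -E "force"
python3 -m jog '[[0.6,-0.04,-0.12,-0.03,0.19,-0.06,0],[0.6,-0.08,-0.24,-0.07,0.38,-0.12,0],[0.6,-0.12,-0.36,-0.1,0.57,-0.18,0],[0.6,-0.16,-0.48,-0.14,0.76,-0.24,0],[0.6,-0.19,-0.61,-0.17,0.95,-0.3,0]]'|grep -E "force"
python3 -m jog '[[0.6,-0.04,-0.12,-0.04,0.19,-0.06,0],[0.6,-0.08,-0.24,-0.08,0.38,-0.12,0],[0.6,-0.12,-0.36,-0.13,0.57,-0.18,0],[0.6,-0.16,-0.48,-0.17,0.76,-0.24,0],[0.6,-0.19,-0.6,-0.21,0.95,-0.3,0]]'|grep -E "force"
python3 chk.py 30
```

```text
wrist_force: [-0.1, 0.8, -0.0]
wrist_force: [-0.4, -0.2, 0.7]
wrist_force: [-0.1, 0.1, -0.5]
dpos [-0.   -0.02 -0.03] dturn [-0.02  0.02  0.01] t 13.1 F [-0.1  0.1 -0.5] op 0.0342
top 0.64 minx -0.0811 maxz 0.2104 816
side 0.64 minx -0.0805 maxz 0.2038 1926
```

```bash
python3 -m jog '[[0.6,-0.04,-0.12,-0.05,0.19,-0.06,0],[0.6,-0.07,-0.23,-0.1,0.38,-0.12,0],[0.6,-0.11,-0.35,-0.16,0.57,-0.18,0],[0.6,-0.14,-0.46,-0.21,0.76,-0.24,0],[0.6,-0.18,-0.58,-0.26,0.95,-0.3,0]]'|grep -E "force"
python3 -m jog '[[0.6,-0.04,-0.11,-0.06,0.19,-0.06,0],[0.6,-0.07,-0.22,-0.12,0.38,-0.12,0],[0.6,-0.11,-0.33,-0.19,0.57,-0.18,0],[0.6,-0.14,-0.44,-0.25,0.76,-0.24,0],[0.6,-0.18,-0.55,-0.31,0.95,-0.3,0]]'|grep -E "force"
python3 -m jog '[[0.6,-0.03,-0.11,-0.07,0.19,-0.06,0],[0.6,-0.07,-0.21,-0.14,0.38,-0.12,0],[0.6,-0.1,-0.32,-0.22,0.57,-0.18,0],[0.6,-0.14,-0.42,-0.29,0.76,-0.24,0],[0.6,-0.17,-0.53,-0.36,0.95,-0.3,0]]'|grep -E "force"
python3 chk.py 45
```

```text
wrist_force: [-0.1, -0.3, -1.3]
wrist_force: [-0.0, 0.1, -1.2]
wrist_force: [-0.5, -0.1, -1.4]
dpos [-0.   -0.02 -0.04] dturn [-0.01  0.01  0.01] t 14.8 F [-0.5 -0.1 -1.4] op 0.0338
top 0.59 minx -0.1367 maxz 0.1766 1289
side 0.87 minx -0.1265 maxz 0.1716 1820
```

View pics/t45_side.png

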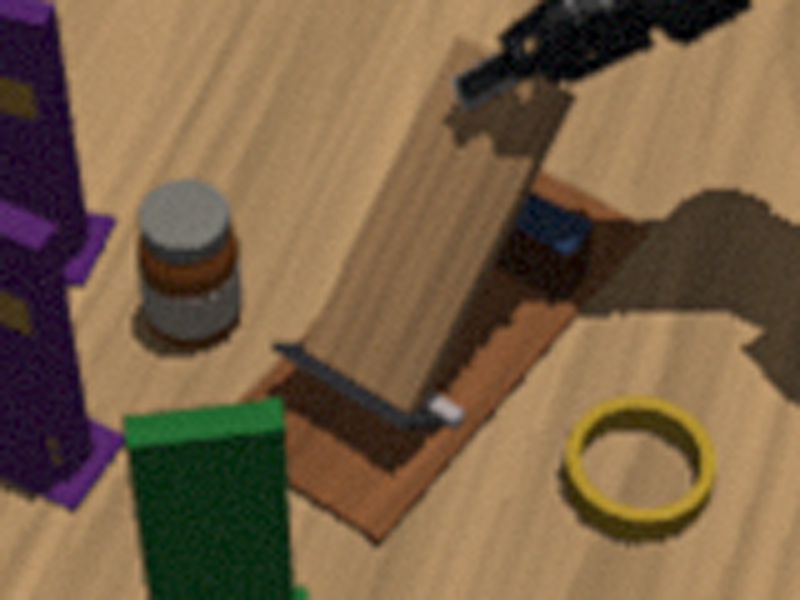

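The bracket is past balance and rests on the front finger (1.4 N), with the foot edge at the strip. I'll lower it to 70° and check.

```bash
python3 -m jog '[[0.6,-0.03,-0.1,-0.08,0.19,-0.06,0],[0.6,-0.06,-0.2,-0.16,0.38,-0.12,0],[0.6,-0.1,-0.29,-0.25,0.57,-0.18,0],[0.6,-0.13,-0.39,-0.33,0.76,-0.24,0],[0.6,-0.16,-0.49,-0.41,0.95,-0.3,0]]'|grep -E "force"
python3 -m jog '[[0.6,-0.03,-0.09,-0.09,0.19,-0.06,0],[0.6,-0.06,-0.18,-0.18,0.38,-0.12,0],[0.6,-0.09,-0.28,-0.27,0.57,-0.18,0],[0.6,-0.12,-0.37,-0.36,0.76,-0.24,0],[0.6,-0.15,-0.46,-0.45,0.95,-0.3,0]]'|grep -E "force"
python3 -m jog '[[0.6,-0.03,-0.08,-0.1,0.19,-0.06,0],[0.6,-0.05,-0.17,-0.2,0.38,-0.12,0],[0.6,-0.08,-0.25,-0.29,0.57,-0.18,0],[0.6,-0.1,-0.34,-0.39,0.76,-0.24,0],[0.6,-0.13,-0.42,-0.49,0.95,-0.3,0]]'|grep -E "force"
python3 -m jog '[[0.6,-0.02,-0.08,-0.11,0.19,-0.06,0],[0.6,-0.05,-0.15,-0.21,0.38,-0.12,0],[0.6,-0.07,-0.23,-0.32,0.57,-0.18,0],[0.6,-0.1,-0.3,-0.42,0.76,-0.24,0],[0.6,-0.12,-0.38,-0.53,0.95,-0.3,0]]'|grep -E "force"
python3 -m jog '[[0.6,-0.02,-0.07,-0.11,0.19,-0.06,0],[0.6,-0.04,-0.13,-0.22,0.38,-0.12,0],[0.6,-0.06,-0.2,-0.34,0.57,-0.18,0],[0.6,-0.08,-0.26,-0.45,0.76,-0.24,0],[0.6,-0.1,-0.33,-0.56,0.95,-0.3,0]]'|grep -E "force"
python3 chk.py 70; python3 plan.py
```

```text
wrist_force: [0.1, 0.7, -0.6]
wrist_force: [0.5, -0.2, -1.1]
wrist_force: [0.5, 0.6, -0.8]
wrist_force: [0.1, -0.3, -0.4]
wrist_force: [0.9, 0.7, -0.2]
dpos [-0.   -0.02 -0.04] dturn [ 0.01 -0.01  0.02] t 17.5 F [ 0.9  0.7 -0.2] op 0.0342
top 0.85 minx -0.1874 maxz 0.1049 1675
side 0.85 minx -0.1865 maxz 0.1019 1858
t 17.7 tcp [ 0.497 -0.079  0.101] board [-0.1649 -0.0199  0.0933] q [-41.  -26.3 -58.   20.1  69.   28.4] F [-0.1  0.1 -1.8] op 0.0342
```

```bash
python3 -m jog '[[0.6,-0.02,-0.06,-0.12,0.19,-0.06,0],[0.6,-0.04,-0.11,-0.24,0.38,-0.12,0],[0.6,-0.05,-0.17,-0.35,0.57,-0.18,0],[0.6,-0.07,-0.22,-0.47,0.76,-0.24,0],[0.6,-0.09,-0.28,-0.59,0.95,-0.3,0]]'|grep -E "force"
python3 -m jog '[[0.6,0,0,-0.04,0,0,0],[0.6,0,0,-0.04,0,0,0]]'|grep -E "force"
python3 chk.py 75
cat > ang.py <<'E'
from plan import *
for n in("top","side"):
    p,d=bot.camera(n);W=world(n,d)-SL;B=np.stack([W@XB,W@YB,W[...,2]],-1)
    for r in bot.regions_of(n,"bracket")[:4]:
        m=cv2.erode(r["pixels"].astype(np.uint8),np.ones((3,3)))>0;q=B[m&(d>0)]
        if len(q)<30: continue
        md=np.median(q,0)
        if abs(md[1])<.05 and -.2<md[0]<0:
            q=q[(q[:,0]<-.04)&(q[:,0]>-.15)&(q[:,2]>.04)]
            for _ in range(3):
                k=np.polyfit(q[:,0],q[:,2],1);e=q[:,2]-np.polyval(k,q[:,0]);q=q[abs(e)<.004]
            a=np.degrees(np.arctan(-k[0]));print(n,r["conf"],"tilt",round(90-a,2),"top face z at x=-.135",np.polyval(k,-.135).round(4),len(q))
E
python3 ang.py
```

```text
wrist_force: [-0.0, -0.3, -0.6]
wrist_force: [-0.3, -0.5, -0.0]
dpos [ 0.   -0.03 -0.  ] dturn [ 0.02 -0.02  0.02] t 18.4 F [-0.3 -0.5 -0. ] op 0.0342
top 0.76 minx -0.1933 maxz 0.0948 1674
side 0.73 minx -0.189 maxz 0.0919 1837
top 0.83 tilt 75.21 top face z at x=-.135 0.0791 708
side 0.88 tilt 75.2 top face z at x=-.135 0.0775 667
```

View pics/t75_side.png

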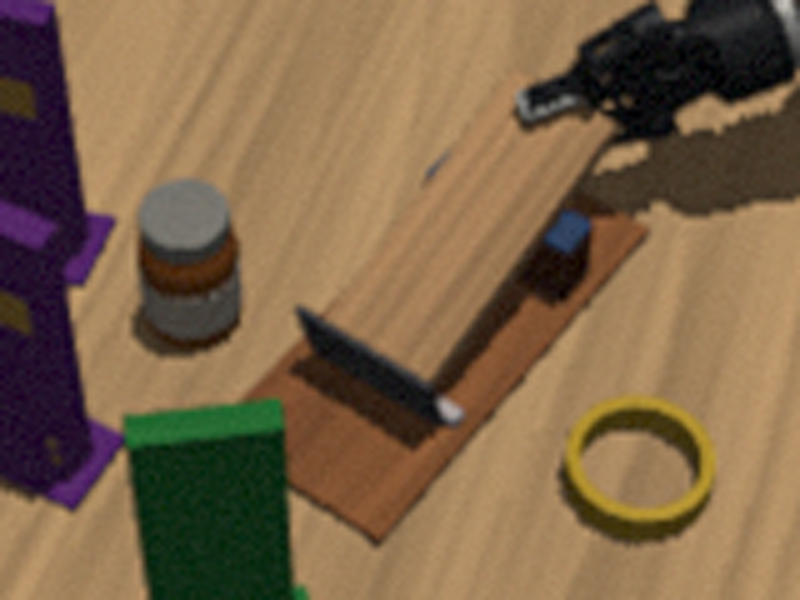

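Tilt reads 75.2° in both views, the force is about zero, and it lies on the felt. Before retracting along the finger axis, I'll check that the arm can do it.

```bash
python3 - <<'E'
from ik import *
p,R,o=cur();d=R.as_matrix()[:,1];print("-d",-d.round(3), "tool x",R.as_matrix()[:,0].round(3))
for name,v in (("-d",-d),("-XB",-XB),("-u",np.array(-XB*.966+Z*.259))):
    q=q0
    for s in(.03,.06,.09,.12):
        q,e=ik(p+v*s,R,q);print(name,s,q.round(0),round(float(abs(e).max()),1))
E
```

```text
-d [-0.786 -0.579  0.214] tool x [0.079 0.249 0.965]
-d 0.03 [-47. -20. -55.  28.  76.  18.] 0.0
-d 0.06 [-52. -14. -49.  48.  78.  -1.] 0.0
-d 0.09 [-57.  -7. -42.  68.  77. -22.] 0.0
-d 0.12 [-61.   1. -36.  84.  76. -40.] 0.0
-XB 0.03 [-47. -16. -54.  24.  76.  20.] 0.0
-XB 0.06 [-51.  -9. -47.  39.  77.   5.] 0.0
-XB 0.09 [-54.  -2. -39.  54.  78. -11.] 0.0
-XB 0.12 [-57.   6. -32.  68.  77. -25.] 0.0
-u 0.03 [-47. -17. -54.  25.  76.  21.] 0.0
-u 0.06 [-50. -11. -47.  40.  77.   6.] 0.0
-u 0.09 [-54.  -4. -39.  56.  78.  -9.] 0.0
-u 0.12 [-57.   3. -32.  70.  77. -24.] 0.0
```

```bash
python3 -m jog '[[0.5,0,0,0,0,0,0],[0.5,0,0,0,0,0,0]]'|grep -E "force|open"
python3 -m jog '[[0.5,-0.31,-0.23,0.09,0,0,0],[0.5,-0.63,-0.46,0.17,0,0,0],[0.5,-0.94,-0.69,0.26,0,0,0],[0.5,-1.26,-0.93,0.34,0,0,0],[0.5,-1.57,-1.16,0.43,0,0,0]]'|grep -E "pos|force"
python3 -m jog '[[0.5,-0.31,-0.23,0.09,0,0,0],[0.5,-0.63,-0.46,0.17,0,0,0],[0.5,-0.94,-0.69,0.26,0,0,0],[0.5,-1.26,-0.93,0.34,0,0,0],[0.5,-1.57,-1.16,0.43,0,0,0]]'|grep -E "pos|force"
python3 -m jog '[[0.5,-0.31,-0.23,0.3,0,0,0],[0.5,-0.63,-0.46,0.6,0,0,0],[0.5,-0.94,-0.69,1,0,0,0],[0.5,-0.94,-0.69,1.2,0,0,0],[0.5,-0.94,-0.69,1.2,0,0,0]]'|grep -E "pos|force"
python3 ang.py; python3 plan.py; python3 - <<'E'
from h import *
p,_=bot.camera("side");q,_=bot.camera("top")
a=cv2.resize(p[60:420,40:500],(400,313));b=cv2.resize(q[180:290,200:340],(398,313),interpolation=cv2.INTER_CUBIC)
cv2.imwrite("pics/end.png",np.hstack([a,b])[:,:,::-1])
E
```

```text
wrist_force: [-0.8, -0.7, -0.0]
opening: 0.0428
ee_pos: [0.455, -0.1154, 0.0969]
wrist_force: [0.2, -0.1, -0.8]
ee_pos: [0.4159, -0.1446, 0.1075]
wrist_force: [0.0, -0.2, -0.9]
ee_pos: [0.3929, -0.1619, 0.1375]
wrist_force: [-0.5, 0.1, -0.1]
top 0.86 tilt 75.08 top face z at x=-.135 0.0792 703
side 0.8 tilt 75.08 top face z at x=-.135 0.0775 679
t 20.7 tcp [ 0.393 -0.161  0.137] board [-0.2743  0.0547  0.1291] q [-62.7   0.5 -34.1  91.1  74.7 -45.5] F [ 0.4  0.2 -0.1] op 0.0428
```

View pics/end.png

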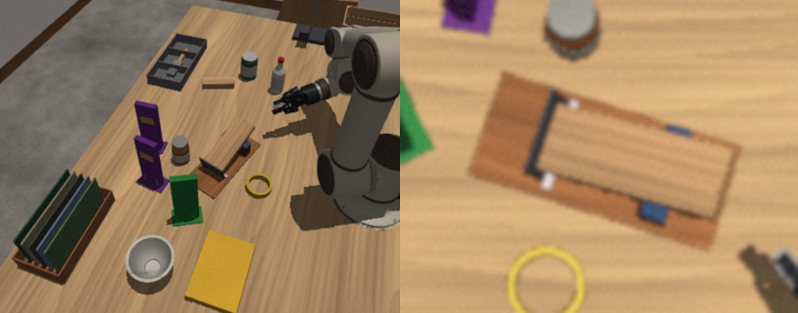

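```bash
python3 - <<'E'
from plan import *
for n in("top","side"):
    p,d=bot.camera(n);W=world(n,d)-SL;B=np.stack([W@XB,W@YB,W[...,2]],-1)
    m=(d>0)&(B[...,2]>.015)&(B[...,2]<.055)&(abs(B[...,1])<.06)&(B[...,0]>-.02)&(B[...,0]<.05);q=B[m]
    off=q[:,0]-.268*q[:,2]
    c=np.polyfit(q[:,1],off,1) if len(q)>5 else None
    print(n,"foot underside offset mm",np.percentile(off*1000,[5,50,95]).round(1),"yaw",c,len(q), "y range",np.percentile(q[:,1],[2,98]).round(3))
    u=(d>0)&(B[...,0]<-.04)&(B[...,0]>-.19)&(abs(B[...,2]-(.079-.268*(B[...,0]+.135)))<.006)&(abs(B[...,1])<.055);q=B[u]
    r=cv2.minAreaRect((q[:,:2]*1000).astype(np.float32));print(" upright",r)
E
```

```text
top foot underside offset mm [-30.9 -11.4   1. ] yaw [ 0.02550029 -0.01244799] 300 y range [-0.048  0.045]
 upright ((-114.91561126708984, -2.916614532470703), (149.86961364746094, 81.4764175415039), 0.11237289756536484)
side foot underside offset mm [-30.6 -11.3   6.3] yaw [ 0.00615629 -0.01018425] 347 y range [-0.047  0.045]
 upright ((-114.92214965820312, -3.2635040283203125), (82.6813735961914, 149.7864532470703), 89.82630920410156)
```

```bash
python3 - <<'E'
from plan import *
for n in("top","side"):
    p,d=bot.camera(n);W=world(n,d)-SL;B=np.stack([W@XB,W@YB,W[...,2]],-1)
    f=(d>0)&(abs(B[...,2]-(.079-.268*(B[...,0]+.135)))<.005)&(abs(B[...,1]+.003)<.035)&(B[...,0]<-.1)
    print(n,"end x (expect about -.202)",np.percentile(B[f][:,0],[.5,2]).round(4))
    g=(d>0)&(B[...,2]>.02)&(B[...,2]<.055)&(abs(B[...,1])<.045)&(B[...,0]>-.012)&(B[...,0]<.05)
    for lo in(-.045,-.015,.015):
        q=B[g&(B[...,1]>lo)&(B[...,1]<lo+.03)]; print("  y",lo,"underside off mm",np.percentile((q[:,0]-.268*q[:,2])*1000,[50,75,90]).round(1),len(q))
E
```

```text
top end x (expect about -.202) [-0.1977 -0.1961]
  y -0.045 underside off mm [-9.  -1.2  1. ] 72
  y -0.015 underside off mm [-9.5 -1.8  0. ] 76
  y 0.015 underside off mm [-7.4 -1.   0.8] 72
side end x (expect about -.202) [-0.1964 -0.1934]
  y -0.045 underside off mm [-8.2  5.3  6.1] 82
  y -0.015 underside off mm [-8.1  5.3  6. ] 82
  y 0.015 underside off mm [-8.   5.3  5.9] 76
```

The upright is square (0.1°) and tilt is right, but the two cameras disagree by a few mm on whether the toe touches the strip. I'll take one close look with reference lines to settle it.

```bash
python3 - <<'E'
from plan import *
out=[]
for n,(r0,c0) in(("side",(232,258)),("top",(208,225))):
    p,d=bot.camera(n);k=10
    a=cv2.resize(p[r0:r0+40,c0:c0+40] if n=="top" else p[r0:r0+40,c0:c0+50],None,fx=k,fy=k,interpolation=cv2.INTER_CUBIC)
    L=[SL+y*YB+x*XB for x in(0,.005) for y in(-.065,.065)]
    u=proj(n,L); u=((u-[c0,r0]+.5)*k).astype(int)
    cv2.line(a,u[0].tolist(),u[1].tolist(),(255,0,0),1);cv2.line(a,u[2].tolist(),u[3].tolist(),(0,255,0),1)
    out.append(a[:400])
    # gray profile: strip pixels
    W=world(n,d)-SL;B=np.stack([W@XB,W@YB,W[...,2]],-1);h=cv2.cvtColor(p,cv2.COLOR_RGB2HSV).astype(int)
    s=(d>0)&(h[...,1]<70)&(h[...,2]>90)&(B[...,2]<.014)&(B[...,2]>.003)&(abs(B[...,0])<.02)&(abs(B[...,1])<.06)
    print(n,s.sum(),B[s].round(4).tolist()[:14])
cv2.imwrite("pics/toe.png",np.hstack([out[0][:,:500],out[1][:,:300]])[:,:,::-1] if False else cv2.resize(np.hstack(out),(800,356))[:,:,::-1])
E
```

```text
side 12 [[-0.0092, 0.0378, 0.0059], [-0.0071, 0.0393, 0.0043], [-0.0078, 0.0425, 0.0062], [-0.007, 0.0467, 0.0106], [-0.002, 0.0429, 0.0079], [-0.0056, 0.0442, 0.0049], [-0.0056, 0.0478, 0.008], [-0.0097, 0.0488, 0.0042], [-0.0022, 0.0466, 0.0056], [-0.005, 0.0484, 0.0039], [-0.0057, 0.0516, 0.0058], [0.0027, 0.0536, 0.0119]]
top 27 [[-0.0025, -0.0558, 0.0087], [-0.0003, -0.0516, 0.0084], [-0.0031, -0.0534, 0.0042], [-0.0067, -0.0537, 0.0084], [-0.0096, -0.0554, 0.0044], [-0.0041, -0.0502, 0.0034], [-0.0079, -0.0502, 0.0092], [0.0021, 0.0381, 0.0062], [-0.0011, 0.037, 0.0062], [-0.005, 0.0367, 0.0126], [-0.0079, 0.0354, 0.0101], [-0.0026, 0.0406, 0.01], [-0.0056, 0.0394, 0.0083], [-0.0085, 0.0382, 0.0059]]
```

View pics/toe.png

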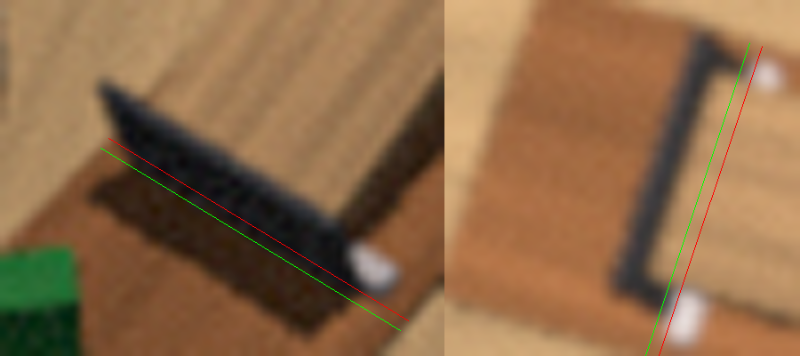

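In both views the dark foot edge runs straight into the strip's foot-side face: side about (350,270), top about (668,300) and (740,70). No board shows between them, so the few-mm disagreement looks like side-camera calibration. I'm handing it in.

```bash
python3 -c "
from workcell import bot
print(bot.job_done()); o=bot.get_obs(); print(o['time'],o['wrist_force'])"
```

```text
the job is handed in; nothing more can be done
None
the job is handed in; nothing more can be done
```

The oak bracket now lies with its upright on the blue felt and its foot edge at the aluminium stop strip, and the job is handed in. I slid it low against the strip, squared it with a second push, then tipped it with the rear finger of a loosely open gripper. Once past balance it rested on the front finger, which let it down to the felt, and I backed the fingers out.

**Last checks:**
- **Tilt:** both cameras read about 75.1°, and the upright is square to the board within 0.2°.
- **Forces:** about 11 N at most while sliding it to the strip, and under 2 N during the let-down. There was no contact force after backing out.
- **Time:** about 21 s of the 58 s allowed.
- **Bystanders and look-alikes:** the final pictures show them where they stood, judged by eye rather than measured.

**What disagreed:**
- **Toe position:** the side camera's depth put the toe up to about 5 mm off the strip, while the top camera put it at about 0–1 mm. The close-up shows the foot edge meeting the strip with no visible gap. I took the difference as calibration error, so a gap of 1–2 mm can't be fully ruled out.
- **First push:** it left the bracket about 2° out of square. The second push squared it, but briefly tipped it about 5° before it settled back.

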